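Mark a weld coupon on the bench marking press

TASK

Get the flat bar marked: lay it across the marking press's bar rest, against the back fence, with its middle under the die, and turn the power dial until its pointer is on the long mark. Once both are done and the bar is let go, press the press's palm head all the way down to its stop, hold it there a moment and let it spring fully back up, leaving the bar in place. Leave the square tube, magnet, can and brush where they are.

Things in the scene. Friction and masses are not known exactly. Their poses are not given: they have to be found in the camera images.
- coupon: flat aluminium bar, solid, 200 x 30 x 10 mm (x, y, z), about 0.17 kg, lying flat on the table on the robot's right. Origin: centre of its underside; x along its length. Both ends and faces are alike, so either end may point either way. A magnet block stands beside one part of its +y long side; the end farther from the magnet is free for the fingers.
- press: grey marking press fixed to the table, placed and turned differently each time. Origin: on the table below the plunger axis; x from its open front to its back (about away from the robot), y to its left. Base plate 12 mm high, x -45 to 105 mm, y -55 to 55. Column x 55 to 100, y -18 to 18. Overhead arm x -26 to 100, y -18 to 18, z 100 to 145. Its front is clear to bring the bar in low.
- rest (a point): centre of the top of the bar rest, 37 mm above the table, on the plunger axis; axes as the press. The rest is a steel rib along y, x -12 to 12 mm, y -45 to 45. The back fence stands behind it, x 15 to 27 mm, y -40 to 40, 8 mm higher than the rest. A well laid bar lies along y, against the fence, its origin at this point, overhanging 55 mm at each side.
- die (a point): lower end of the die, a 12 mm round rod under the press's arm that moves with the palm head: 70.5 mm above the table when up (23.5 mm over a laid bar), 48.5 mm when fully down (1.5 mm over the bar; an inner hammer makes the mark).
- plunger (a joint): downward travel of the palm head, m: 0 when up, 0.022 at its stop. The spring needs about 4.5 N to start and 11 N at the stop.
- head_top (a point): centre of the flat top of the black mushroom-shaped palm head (40 mm wide) above the press's arm; 208 mm above the table when up, 186 mm when fully down. It is pushed straight down.
- control: grey fixed control box, 130 x 130 x 45 mm, on the robot's left, turned differently each time; origin: centre of its underside. The dial with its ring of white scale marks is on its top.
- dial (a joint): angle of the power dial, rad, 0 to 4.5, growing clockwise seen from above; pointer on the long mark at 2.4. It starts 0.5 to 1.5 rad short of it (turn clockwise) and stays where it is left (light friction, about 0.04 N m).
- dial_grip (a point): grip point of the dial, on its upright axis, 82 mm above the table, 7 mm below the top of the dial's upright bar grip (42 x 14 x 32 mm, black; the bar runs along this point's x axis and turns with the dial; a disc of 44 mm width lies below it, 23 mm under this point). The white pointer line is on top at the point's -x end.
- dial_mark (a point): middle of the long white mark (22 mm; the other marks are 8 mm) on the box top, 48 mm from the dial's axis.
- tube: square steel tube, 200 x 30 x 30 mm, lying along its x; origin: centre of its underside. Looks like the bar from above but is three times as high. Leave alone.
- magnet: dark steel magnet block, 40 x 24 x 40 mm, standing beside the flat bar, 13 to 27 mm from its +y long side, anywhere along its middle. Origin: centre of its underside. It does not attract anything. Leave alone.
- can: upright spray can, 60 mm wide, 180 mm high, origin: centre of its underside. Leave alone.
- brush: wire brush with wooden handle, 200 mm long, lying along its x in front of the press. Leave alone.
Things that resemble listed ones, but are neither listed nor needed, are in the scene too. Leave any blue or turquoise look-alike of the press alone.

How it is judged (in metres and radians):
On the way, in this order (a step that is already met when the one before it is completed fails the run):
1. the bar is laid in the press and let go, and the dial is on the long mark (x of coupon in the frame of press between -0.007 and 0.004 m and y of coupon in the frame of press between -0.013 and 0.013 m and z of coupon in the frame of press between 0.034 and 0.04 m and angle between the x axis of coupon and the y axis of press, either way round below 0.08 rad and contact force between the fingers and coupon below 0.3 N and value of joint dial between 2.27 and 2.53 rad), for 0.2 s.
2. the palm head is pressed to its stop with the bar in place and the dial set (all of step 1 and value of joint plunger above 0.0205 m), for 0.2 s.
At the end, for the whole second after the job is handed in: The bar rests released on the bar rest, middle within 13 mm of the die, at most 7 mm off the fence, square within 0.08 rad; the dial is within 0.13 rad of the long mark; the palm head, having been at its stop (last 1.5 mm) for 0.2 s, is up again (within 2 mm) (all of step 1 and value of joint plunger below 0.002 m and linear speed of coupon below 0.01 m/s); the robot touches nothing.
It fails at once if the tube is moved by more than 30 mm or tipped (distance of tube from where it was at the start of the episode above 0.03 m or angle between tube's own z axis and vertical above 0.35 rad).
It fails at once if the magnet is moved by more than 30 mm or tipped (distance of magnet from where it was at the start of the episode above 0.03 m or angle between magnet's own z axis and vertical above 0.35 rad).
It fails at once if the can is moved by more than 30 mm or tipped (distance of can from where it was at the start of the episode above 0.03 m or angle between can's own z axis and vertical above 0.35 rad).
It fails at once if the brush is moved by more than 30 mm or tipped (distance of brush from where it was at the start of the episode above 0.03 m or angle between brush's own z axis and vertical above 0.35 rad).
It also fails if it takes over 67 s, if anything falls off the work surface, if the arm or the gripper's body presses on something with over 40 N, if the wrist force passes 120 N, or if a joint passes its speed limit or range.

ROBOT

A 6-joint arm with a two-finger parallel gripper is mounted at the origin on the work surface. World frame = base frame: x ahead of the robot, y to its left, z up, the work surface at z = 0. Lengths are in mm, angles in rad, forces in N, time in s.
With the tool pointing down it reaches from about 350 to 975 mm from the base axis. Payload 7.1 kg.
Tool frame: the origin (TCP) lies midway between the tips of the shut fingers; the grasp point (between the pads) lies ctrl.grip_point_offset behind it (ctrl.grip_point_offset is the distance from the TCP to the grasp point, in mm); z points along the fingers, y is the line along which they close (so a half turn about z gives the same grasp; the last joint's range is limited). The gripper opens to 88 mm and grips with 3 to 60 N. Pads are 20 mm wide; open, the fingers measure 115 mm over their backs; the gripper's body (75 mm by 178 mm) begins 61 mm behind the grasp point.
Start: joints at [-1.268, 0.423, 1.63, -0, 1.089, -0.019], TCP at [197.689, -592.894, 222.675] pointing down, gripper open.
Joint ranges: [-3, 3], [-0.9, 2.11], [0.09, 2.58], [-1.31, 4.45], [0.11, 2.69], [-2.54, 2.54]. Speed limits (rad/s): [2.39, 2.39, 3.01, 3.14, 3.14, 3.14].

INTERFACE

Orientations are given as a rotation vector (axis times angle).
In Python, from workcell import ctrl, get_image, close_job, finder gives the robot as it stands.
- The arm moves only by the tool servo_tool, never from a script. Its argument "deltas" is a list of rows, each a list of 2 entries, a list of its own where there are three numbers: the shift along the tool's x, y, z in mm, then the turn, a rotation vector about the tool's x, y, z in rad. A call has 1 to 5 rows; each row is the pose to reach, as a shift and turn from the pose commanded when the call began, along the tool's axes at that moment; what a row does not reach only later rows make up. A row lasts 1/12 s, in which the tool goes at most 41.7 mm and 7.16 degrees, less where a joint would pass 70% of its speed; a pose out of reach is approached as far as the arm can. A call with a gripper value outside its range is refused whole. "grip" is the closure, from -1 (fully open) to 1 (shut), so that 0 is half open, set as the call begins (left out, the last holds). The fingers move at their own pace and stop on an object; the grip force is fixed at half the most. Time passes only in rows, so rows that repeat a pose let the fingers close. It gives the time, the measured TCP pose, the force, the opening and the grip force at its end, in the units of the state.
- ctrl.get_obs(): the state, without advancing time (a new reading comes with each control period).
- get_image(name): name is "scene" or "side" or "wrist"; returns a dict with "frame" (384x512x3 uint8, blue, green, red), "depth" (384x512 float32, mm along the optical axis (not along the pixel's ray), 0 where there is no reading), "K" (3x3 intrinsics, pixels), "dist" ([k1, k2, p1, p2, k3] as OpenCV has them; the pictures are not rectified), "pose" (4x4, takes a point from camera to world coordinates). Camera axes: x right, y down, z forward; pixel columns grow to the right and rows downward; lengths in mm; the calibration is good to about 2 mm. A picture is of the moment at which its call begins.
- close_job(): hands the job in; it is judged then, once.
Trained networks look in a picture, given as the dict that the camera call returned (one of the last four; its "shot" number tells which), for a name from the list of things; names that differ only in an ending like _2 or _b are one class to them, and where a whole thing is asked for, a point or a joint stands for the part that bears it (a point fixed in the world has none). Each returns a list of dicts, best first, with "score" (0 to 1); they miss things now and then, are a little off and sometimes report something else, mostly with a low value. They report only what shows in the picture. A call takes as long as a camera call. They do not tell look-alikes from the thing itself.
- finder.search_frame(query, picture): "rect" ([centre column, centre row, width, height] as shares, 0 to 1, of the picture: columns of its width, rows of its height, round what is visible of it).
- finder.silhouettes(query, picture): "mask" (384x512 bool, what is visible of it) and "rect" ([centre column, centre row, width, height] as shares, 0 to 1, of the picture: columns of its width, rows of its height, round what is visible of it).
The state is a dict: "t": time; "qpos": joint angles; "qvel": joint speeds; "joint_torque": joint torques, N m; "ee_pos": TCP position; "orientation": TCP orientation; "ft_force": force on the tool from outside, world axes, zero at the start; "moment": the same for the moment, N m; "width": finger opening in mm; "grasp_force": force on a finger pad.
Only numpy, scipy, OpenCV 4.12 (cv2) and the standard library are available. Lean on these libraries where they do the work, as an engineer would, in place of code of your own. Each camera call takes 0.05 s, during which the arm holds its last target. There are 200 camera calls.

## Working session

There is one attempt and no reset: what is moved stays moved. The work goes in short steps, Python scripts to look and compute and a tool call to move; the robot and the scene stay as the last step left them, time stands still between calls to the robot, and variables do not carry over. Pictures are saved under pics/ and viewed, at most 10 in all, crops included, and the job is handed in when it is done.

Besides the shell and the picture viewer there is one more tool, called after "Emit:" as name(argument=value, ...), one argument or row to a line, values as JSON. servo_tool: Moves the arm, as the interface text tells. Its arguments: {"type":"object","properties":{"deltas":{"type":"array","items":{"type":"array"}},"grip":{"type":"number"}},"required":["deltas"]}

```bash
mkdir -p pics; ls; cat > h.py <<'E'
import numpy as np, cv2
from workcell import ctrl, get_image, close_job, finder
def cloud(p):
    d=p["depth"]; h,w=d.shape
    uv=np.stack(np.meshgrid(np.arange(w),np.arange(h)),-1).reshape(-1,1,2).astype(np.float64)
    n=cv2.undistortPoints(uv,np.array(p["K"],float),np.array(p["dist"],float)).reshape(h,w,2)
    P=np.dstack([n[...,0]*d,n[...,1]*d,d]); T=np.array(p["pose"])
    W=P@T[:3,:3].T+T[:3,3]; W[d<=0]=np.nan
    return W
def proj(p,X):
    T=np.linalg.inv(np.array(p["pose"])); 
    r,_=cv2.Rodrigues(T[:3,:3]); uv,_=cv2.projectPoints(np.array(X,float).reshape(-1,1,3),r,T[:3,3],np.array(p["K"],float),np.array(p["dist"],float))
    return uv.reshape(-1,2)
E
cat > a.py <<'E'
from h import *
print(ctrl.grip_point_offset, ctrl.get_obs())
ps={n:get_image(n) for n in("scene","side","wrist")}
ims=[]
for n,p in ps.items():
    im=p["frame"].copy(); W=cloud(p)
    for q in ("coupon","tube","press","control","dial","magnet","can","brush","plunger"):
        for r in finder.silhouettes(q,p)[:3]:
            if r["score"]<.3: continue
            m=r["mask"]; X=W[m]; X=X[~np.isnan(X[:,0])]
            if len(X)==0: continue
            c=np.array(r["rect"][:2])*[512,384]
            print(n,q,round(r["score"],2),c.round(),"med",np.median(X,0).round(),"z",np.percentile(X[:,2],[5,95]).round(),m.sum())
    cv2.imwrite(f"pics/{n}0.png",im); ims.append(im)
cv2.imwrite("pics/a0.png",cv2.resize(np.hstack(ims[:2]),(800,300)))
E
python3 a.py
```

```text
pics
18.700000000000003 {'t': 0.0, 'qpos': array([-1.26802308e+00,  4.23856687e-01,  1.63068326e+00, -5.03804955e-05,
        1.08858712e+00, -1.89585399e-02]), 'qvel': array([ 0.00011504, -0.00104888, -0.00136679, -0.00037584, -0.000543  ,
       -0.00225985]), 'joint_torque': array([-2.25315939e-04, -5.44626045e+01, -2.73662800e+01,  6.44248375e-02,
        2.27520405e-02, -1.41087335e-04]), 'ee_pos': array([ 197.50210338, -592.39064081,  221.89444809]), 'orientation': array([-3.09953237e+00, -5.02992223e-01,  4.10068238e-04]), 'ft_force': array([ 0.60011857, -0.2408869 ,  0.04276855]), 'moment': array([0.05149927, 0.01899794, 0.03531192]), 'grasp_force': 0.0, 'width': 87.74536494129991}
scene coupon 0.88 [227. 187.] med [ 473. -197.   10.] z [ 4. 14.] 463
scene tube 0.84 [172. 178.] med [ 547. -352.   28.] z [ 2. 33.] 707
scene press 0.91 [247. 239.] med [674.  25.  50.] z [ 11. 204.] 2962
scene press 0.61 [162. 235.] med [ 781. -174.   47.] z [  9. 182.] 3197
scene press 0.61 [117. 183.] med [ 718. -408.   49.] z [  8. 178.] 2611
scene control 0.66 [391. 262.] med [491. 353.  46.
[... 1104 characters left out ...]
] z [  8. 200.] 3177
side control 0.63 [239. 348.] med [462. 365.  45.] z [16. 61.] 4189
side dial 0.61 [238. 336.] med [464. 353.  62.] z [55. 90.] 391
side magnet 0.81 [321. 192.] med [ 424. -162.   30.] z [ 3. 41.] 229
side magnet 0.45 [301. 142.] med [ 538. -346.   27.] z [ 0. 31.] 622
side can 0.92 [157. 280.] med [667. 312. 129.] z [ 17. 181.] 1808
side can 0.69 [228. 186.] med [624.  25. 203.] z [ 76. 208.] 268
side brush 0.83 [320. 272.] med [348.  98.  17.] z [ 2. 21.] 1103
side plunger 0.65 [225. 186.] med [624.  25. 204.] z [ 31. 208.] 261
side plunger 0.54 [217. 130.] med [ 739. -168.  202.] z [  0. 209.] 222
side plunger 0.44 [265.  93.] med [ 679. -409.  199.] z [ -1. 209.] 176
```

View pics/scene0.png

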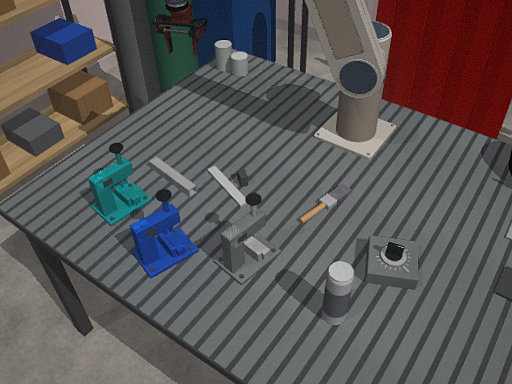

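View pics/side0.png

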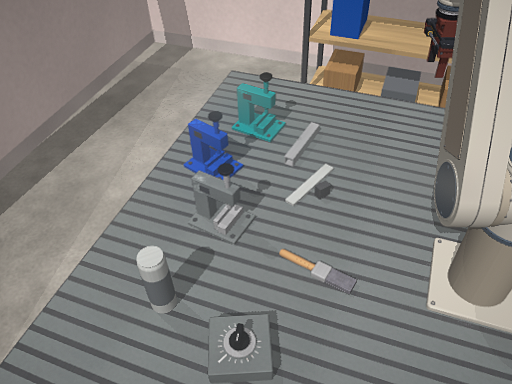

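Scene: the flat bar is at (227,187), with the magnet at (244,180). Its look-alike, the tube, is at (172,178) and stands about 30 mm high. The grey press is at (247,240); its look-alikes are blue (162,235) and teal (117,183). The control box is at (391,262), the can at (338,291) and the brush at (327,205). The side view agrees: bar (310,186) at z≈10, tube (301,143) at z≈30, press (222,206). I choose the bar at z≈10 beside the magnet.

```bash
cat > b.py <<'E'
from h import *
def rect(X,lab):
    r=cv2.minAreaRect(X[:,:2].astype(np.float32)); b=cv2.boxPoints(r)
    e=b[1]-b[0],b[2]-b[1]; l=max(e,key=np.linalg.norm)
    print(lab,"c",np.round(r[0],1),"size",np.round(r[1],1),"long ang",round(float(np.arctan2(l[1],l[0])),3),"n",len(X))
def best(q,p,near,W):
    o=None
    for r in finder.silhouettes(q,p):
        X=W[r["mask"]]; X=X[~np.isnan(X[:,0])]
        if len(X) and np.linalg.norm(np.median(X,0)[:2]-near)<60: return X
for n in("scene","side"):
    p=get_image(n); W=cloud(p)
    X=best("coupon",p,[471,-194],W); rect(X[(X[:,2]>3)],n+" coupon")
    X=best("magnet",p,[430,-164],W); rect(X[X[:,2]>33],n+" magnet")
    A=W.reshape(-1,3); A=A[~np.isnan(A[:,0])]
    S=A[(abs(A[:,0]-660)<130)&(abs(A[:,1]-25)<110)]
    for lo,hi in((7,17),(138,150),(33,50),(203,212)):
        Y=S[(S[:,2]>lo)&(S[:,2]<hi)]; 
        if len(Y)>5: rect(Y,f"{n} press {lo}")
    S=A[(abs(A[:,0]-480)<120)&(abs(A[:,1]-352)<120)]
    for lo,hi in((41,50),(84,94)):
        Y=S[(S[:,2]>lo)&(S[:,2]<hi)]; rect(Y,f"{n} ctl {lo}")
E
python3 b.py
```

```text
scene coupon c [ 520.1 -125.8] size [381.3  67.8] long ang 1.004 n 472
scene magnet c [ 428.  -172.9] size [45.4 23.5] long ang 0.917 n 81
scene press 7 c [654.6  22.9] size [241.3 215.6] long ang 0.001 n 826
scene press 138 c [666.4  13.4] size [ 40.8 125.1] long ang -0.192 n 549
scene press 33 c [674.4  26.2] size [ 69.8 115.2] long ang -0.075 n 395
scene press 203 c [632.5  20.5] size [37.8 37. ] long ang 0.273 n 153
scene ctl 41 c [472.  347.1] size [132.7 131.2] long ang 0.413 n 1521
scene ctl 84 c [471.5 347.6] size [17.  42.1] long ang -1.3 n 89
side coupon c [ 467.1 -198.2] size [204.3  34.3] long ang 1.213 n 538
side magnet c [ 425.6 -169.2] size [42.8 27.5] long ang 1.015 n 103
side press 7 c [654.7  17.3] size [112.9 150.9] long ang -0.16 n 930
side press 138 c [662.3  15.2] size [ 39.  128.2] long ang -0.155 n 508
side press 33 c [668.6  13.7] size [ 91.1 112.5] long ang -0.175 n 440
side press 203 c [625.2  23.3] size [36.  36.7] long ang -0.828 n 142
side ctl 41 c [468.9 348.9] size [128.6 131.5] long ang -1.162 n 2942
side ctl 84 c [468.  348.1] size [13.8 42.6] long ang -1.368 n 139
```

Emit:
servo_tool(
  deltas=[
    [[33.7, -23.6, 0], [0, 0, -0.088]],
    [[67.4, -47.2, 0], [0, 0, -0.176]],
    [[101, -70.7, 0], [0, 0, -0.264]],
    [[134.7, -94.3, 0], [0, 0, -0.352]],
    [[168.4, -117.9, 0], [0, 0, -0.44]],
  ],
)

```text
t: 2.22
ee_pos: [320.8, -426.3, 222.8]
orientation: [2.914, 1.173, 0.0]
ft_force: [1.0, -0.6, -0.2]
width: 88.0
grasp_force: 0.0
```

Emit:
servo_tool(
  deltas=[
    [[40.5, -7, 0], [0, 0, -0.088]],
    [[81, -13.9, 0], [0, 0, -0.176]],
    [[121.5, -20.9, 0], [0, 0, -0.264]],
    [[162, -27.8, 0], [0, 0, -0.352]],
    [[202.5, -34.8, 0], [0, 0, -0.44]],
  ],
)

```text
t: 2.63
ee_pos: [443.6, -261.1, 223.0]
orientation: [2.587, 1.781, 0.0]
ft_force: [1.1, -1.4, 0.3]
width: 87.7
grasp_force: 0.0
```

Emit:
servo_tool(
  deltas=[
    [[0, 0, 0], [0, 0, 0]],
    [[0, 0, 0], [0, 0, 0]],
  ],
)

```text
t: 2.8
ee_pos: [443.7, -261.3, 222.8]
orientation: [2.588, 1.781, -0.0]
ft_force: [0.3, -0.2, 0.4]
width: 88.2
grasp_force: 0.0
```

```bash
cat > c.py <<'E'
from h import *
import sys
q=sys.argv[1]; out=sys.argv[2]; lo=float(sys.argv[3]); hi=float(sys.argv[4])
o=ctrl.get_obs(); print(o["ee_pos"].round(1),o["orientation"].round(3),o["qpos"].round(2),"F",o["ft_force"].round(1))
R,_=cv2.Rodrigues(o["orientation"]); print("tool x ang",np.arctan2(R[1,0],R[0,0]).round(4), "tilt", R[:,2].round(4))
p=get_image("wrist"); W=cloud(p); cv2.imwrite(f"pics/{out}.png",p["frame"]); np.save("pics/"+out,W)
for r in finder.silhouettes(q,p)[:3]:
    X=W[r["mask"]]; X=X[~np.isnan(X[:,0])]
    print(r["score"],np.array(r["rect"]).round(2),"z",np.percentile(X[:,2],[5,50,95]).round(1)if len(X) else None)
    X=X[(X[:,2]>lo)&(X[:,2]<hi)]
    if len(X)<5: continue
    a=cv2.minAreaRect(X[:,:2].astype(np.float32)); c=np.median(X,0); u,s,v=np.linalg.svd(X[:,:2]-X[:,:2].mean(0),full_matrices=False)
    print(" rect c",np.round(a[0],1),"size",np.round(a[1],1),a[2],"pca ang",np.arctan2(v[0,1],v[0,0]).round(4),"mean",X.mean(0).round(1))
E
python3 c.py coupon w1 5 16
```

```text
[ 443.7 -261.3  222.8] [ 2.588  1.781 -0.   ] [-0.56  0.26  1.87 -0.    1.01 -0.19] F [ 0.3 -0.2  0.4]
tool x ang 1.2055 tilt [ 1.e-04 -2.e-04 -1.e+00]
0.92 [0.51 0.27 0.05 0.46] z [ 9.2 10.5 11.8]
 rect c [ 469.2 -199.8] size [199.2  29.8] 69.53973388671875 pca ang -1.9284 mean [ 472.2 -191.9   10.5]
```

View pics/w1.png

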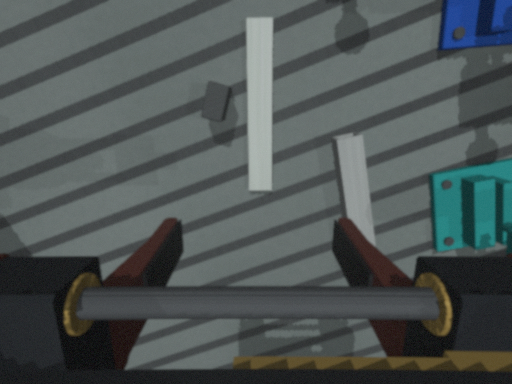

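The picture shows the bar at (260,105), 10.5 mm high and 199x30 mm. The magnet is at (217,100) and the tube at (355,190), clear of the fingers. Next I grip the bar's free lower end, 70 mm from its middle.

Emit:
servo_tool(
  deltas=[
    [[-3.5, 2.4, 37], [0, 0, -0.008]],
    [[-3.5, 2.4, 74], [0, 0, -0.008]],
    [[-3.5, 2.4, 111], [0, 0, -0.008]],
    [[-3.5, 2.4, 148], [0, 0, -0.008]],
    [[-3.5, 2.4, 180], [0, 0, -0.008]],
  ],
)

```text
t: 3.32
ee_pos: [442.1, -268.5, 40.7]
orientation: [-2.587, -1.781, 0.001]
ft_force: [0.4, -0.5, 0.1]
width: 87.8
grasp_force: 0.0
```

Emit:
servo_tool(
  deltas=[
    [[0, 0, 20], [0, 0, 0]],
    [[0, 0, 32], [0, 0, 0]],
    [[0, 0, 39.8], [0, 0, 0]],
    [[0, 0, 39.8], [0, 0, 0]],
  ],
)

```text
t: 3.65
ee_pos: [442.7, -267.7, 1.9]
orientation: [-2.585, -1.783, 0.001]
ft_force: [0.1, 0.7, -0.7]
width: 87.7
grasp_force: 0.0
```

Emit:
servo_tool(
  deltas=[
    [[0, 0, 0], [0, 0, 0]],
    [[0, 0, 0], [0, 0, 0]],
    [[0, 0, 0], [0, 0, 0]],
    [[0, 0, 0], [0, 0, 0]],
    [[0, 0, 0], [0, 0, 0]],
  ],
  grip=1,
)

```text
t: 4.07
ee_pos: [444.2, -267.2, 3.7]
orientation: [2.583, 1.786, 0.001]
ft_force: [-0.3, 0.0, -0.4]
width: 58.3
grasp_force: 0.0
```

Emit:
servo_tool(
  deltas=[
    [[0, 0, 0], [0, 0, 0]],
    [[0, 0, 0], [0, 0, 0]],
    [[0, 0, 0], [0, 0, 0]],
    [[0, 0, 0], [0, 0, 0]],
  ],
)

```text
t: 4.4
ee_pos: [443.7, -267.0, 2.9]
orientation: [2.584, 1.787, 0.0]
ft_force: [0.6, -0.2, 0.0]
width: 31.4
grasp_force: 0.4
```

Emit:
servo_tool(
  deltas=[
    [[0, 0, 0], [0, 0, 0]],
    [[0, 0, 0], [0, 0, 0]],
    [[0, 0, -15], [0, 0, 0]],
    [[0, 0, -40], [0, 0, 0]],
    [[0, 0, -70], [0, 0, 0]],
  ],
)

```text
t: 4.82
ee_pos: [442.1, -266.0, 72.0]
orientation: [-2.581, -1.784, 0.003]
ft_force: [1.0, -0.0, -1.9]
width: 29.8
grasp_force: 30.0
```

Emit:
servo_tool(
  deltas=[
    [[15, -2, -30], [0, 0, 0]],
    [[40, -4, -60], [0, 0, 0]],
    [[65, -6, -90], [0, 0, 0]],
    [[95, -9, -115], [0, 0, 0]],
    [[125, -12, -130], [0, 0, 0]],
  ],
)

```text
t: 5.23
ee_pos: [477.4, -145.1, 205.5]
orientation: [2.583, 1.784, 0.003]
ft_force: [0.1, -0.7, -1.6]
width: 29.7
grasp_force: 30.0
```

Emit:
servo_tool(
  deltas=[
    [[30, -3, 0], [0, 0, -0.04]],
    [[60, -5, 0], [0, 0, -0.08]],
    [[85, -7, 0], [0, 0, -0.12]],
    [[105, -9, 0], [0, 0, -0.16]],
    [[121, -10.4, 0], [0, 0, -0.193]],
  ],
)

```text
t: 5.65
ee_pos: [509.3, -27.2, 202.6]
orientation: [-2.396, -2.031, 0.001]
ft_force: [-0.3, 0.2, -2.0]
width: 29.5
grasp_force: 30.0
```

Emit:
servo_tool(
  deltas=[
    [[0, 0, 0], [0, 0, 0]],
    [[0, 0, 0], [0, 0, 0]],
    [[0, 0, 0], [0, 0, 0]],
  ],
)

```text
t: 5.9
ee_pos: [509.1, -29.3, 202.5]
orientation: [-2.4, -2.026, 0.001]
ft_force: [0.8, 0.5, -1.2]
width: 29.4
grasp_force: 30.0
```

```bash
cat >> c.py <<'E'
print("width",o["width"],o["grasp_force"])
A=W.reshape(-1,3); A=A[~np.isnan(A[:,0])]
S=A[(abs(A[:,0]-655)<140)&(abs(A[:,1]-20)<120)]
for l,h in((9,15),(35,39),(43,47),(141,149),(204,212)):
    Y=S[(S[:,2]>l)&(S[:,2]<h)]
    if len(Y)>10:
        a=cv2.minAreaRect(Y[:,:2].astype(np.float32)); print(l,"c",np.round(a[0],1),"size",np.round(a[1],1),"deg",round(a[2],2),len(Y))
E
python3 c.py coupon w2 5 400
```

```text
[509.1 -29.3 202.5] [-2.400e+00 -2.026e+00  1.000e-03] [-0.08  0.28  1.9  -0.    0.96  0.09] F [ 0.8  0.5 -1.2]
tool x ang 1.4023 tilt [-9.e-04 -3.e-04 -1.e+00]
0.81 [0.5  0.37 0.13 0.75] z [208.3 209.6 210.9]
 rect c [516.2  15.6] size [149.8  30.1] 80.09847259521484 pca ang -1.7432 mean [517.9  25.3 209.7]
0.61 [0.22 0.21 0.38 0.12] z [14.  18.7 21.4]
 rect c [374.5  90.5] size [ 42.3 200.8] 78.03886413574219 pca ang -0.2256 mean [358.8  94.   18.6]
width 29.41602398164597 29.992218017578125
9 c [658.3  15.9] size [108.9 150.8] deg 80.28 6246
35 c [630.6  20.5] size [88.9 28.9] deg 80.47 1390
43 c [649.   17.3] size [79.9 12.7] deg 80.06 366
141 c [650.8  16.5] size [35.5 98.6] deg 80.37 2664
204 c [580.4  15.8] size [151.1 130.9] deg 90.0 14934
```

View pics/w2.png

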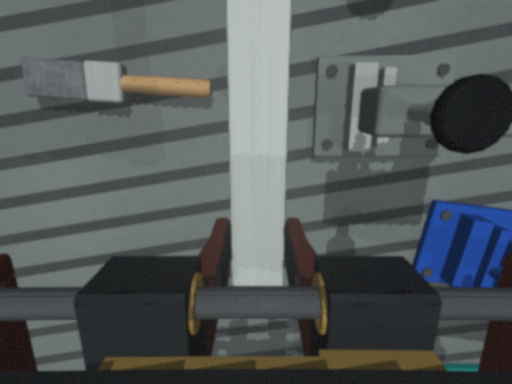

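The picture shows the bar level in the grip at (260,150), and the grey press at upper right with its rib at (365,105), fence at (388,105) and head at (472,113). The brush is at (120,80), clear. The press origin works out at about (628.4,20.9), yaw -0.169. Next: lower in front of it, then slide in.

Emit:
servo_tool(
  deltas=[
    [[-1.9, 0, 32], [0, 0, -0.003]],
    [[-1.9, 0, 64], [0, 0, -0.003]],
    [[-1.9, 0, 96], [0, 0, -0.003]],
    [[-1.9, 0, 130], [0, 0, -0.003]],
    [[-1.9, 0, 158.5], [0, 0, -0.003]],
  ],
)

```text
t: 6.42
ee_pos: [508.7, -31.7, 42.7]
orientation: [-2.399, -2.028, 0.001]
ft_force: [0.8, -0.4, -1.7]
width: 29.5
grasp_force: 30.0
```

Emit:
servo_tool(
  deltas=[
    [[0, 10, 0], [0, 0, 0]],
    [[0, 30, 0], [0, 0, 0]],
    [[0, 50, 0], [0, 0, 0]],
    [[0, 70, 0], [0, 0, 0]],
    [[0, 85, 0], [0, 0, 0]],
  ],
)

```text
t: 6.83
ee_pos: [596.5, -46.0, 46.5]
orientation: [2.396, 2.028, 0.004]
ft_force: [-0.8, 0.9, -1.8]
width: 29.9
grasp_force: 30.0
```

Emit:
servo_tool(
  deltas=[
    [[0, 8, 0], [0, 0, 0]],
    [[0, 14, 0], [0, 0, 0]],
    [[0, 18, 0], [0, 0, 0]],
    [[0, 20, 0], [0, 0, 0]],
    [[0, 20, 0], [0, 0, 0]],
  ],
)

```text
t: 7.25
ee_pos: [612.7, -48.1, 44.6]
orientation: [-2.397, -2.031, 0.0]
ft_force: [0.4, -0.5, -1.5]
width: 29.2
grasp_force: 30.0
```

```bash
cat > d.py <<'E'
from h import *
import sys
O=np.array([628.4,20.9]); y=-.1694
M=np.array([[np.cos(y),np.sin(y)],[-np.sin(y),np.cos(y)]])
o=ctrl.get_obs(); R,_=cv2.Rodrigues(o["orientation"])
print("tcp in press",M@(o["ee_pos"][:2]-O),o["ee_pos"][2],"ang",np.arctan2(R[1,0],R[0,0]),"F",o["ft_force"].round(2))
p=get_image("wrist"); W=cloud(p); cv2.imwrite(f"pics/{sys.argv[1]}.png",p["frame"])
for r in finder.silhouettes("coupon",p)[:3]:
    X=W[r["mask"]]; X=X[~np.isnan(X[:,0])]
    if len(X)<20: continue
    Z=np.c_[(X[:,:2]-O)@M.T,X[:,2]]; Z=Z[(Z[:,2]>40)&(Z[:,2]<70)]
    if len(Z)<20: continue
    a=cv2.minAreaRect(Z[:,:2].astype(np.float32)); print(r["score"],"in press c",np.round(a[0],1),"size",np.round(a[1],1),"deg",a[2],"z",np.percentile(Z[:,2],[5,50,95]).round(1))
for q in ("scene","side"):
    p=get_image(q); W=cloud(p); A=W.reshape(-1,3); A=A[~np.isnan(A[:,0])]
    Z=np.c_[(A[:,:2]-O)@M.T,A[:,2]]
    Z=Z[(abs(Z[:,0]+0)<25)&(Z[:,1]>20)&(Z[:,1]<130)&(Z[:,2]>40)&(Z[:,2]<66)]
    if len(Z)>5: print(q,"bar far part x",np.percentile(Z[:,0],[2,50,98]).round(1),"ymax",Z[:,1].max().round(1),"z",np.median(Z[:,2]).round(1),len(Z))
E
python3 d.py w3
```

```text
tcp in press [ -3.86660883 -70.71035308] 44.6359518121672 ang 1.4056399663431751 F [ 0.41 -0.55 -1.55]
0.81 in press c [ -4.8 -24.2] size [ 29.9 150. ] deg 0.5381996035575867 z [47.2 51.7 53.4]
scene bar far part x [-20.7  -2.9  23.2] ymax 100.2 z 47.8 353
side bar far part x [-24.2  -8.8  20.7] ymax 102.2 z 45.0 341
```

Emit:
servo_tool(
  deltas=[
    [[0, 2, 0], [0, 0, 0]],
    [[0, 3.5, 0], [0, 0, 0]],
    [[0, 3.5, 2], [0, 0, 0]],
    [[0, 3.5, 4], [0, 0, 0]],
    [[0, 3.5, 4.5], [0, 0, 0]],
  ],
)

```text
t: 7.87
ee_pos: [616.6, -48.8, 40.0]
orientation: [2.397, 2.03, 0.001]
ft_force: [-2.5, -0.9, 6.3]
width: 29.6
grasp_force: 30.0
```

```bash
python3 d.py w4
```

```text
tcp in press [  0.09771255 -70.64549078] 39.97743521604383 ang 1.4056622716235467 F [-2.46 -0.87  6.27]
0.78 in press c [ -0.8 -25.3] size [ 29.9 149.4] deg 0.2257203310728073 z [46.5 47.6 48.6]
scene bar far part x [-16.1   2.   22.3] ymax 101.2 z 48.2 351
side bar far part x [-19.6  -4.3  21.2] ymax 101.9 z 45.6 341
```

Emit:
servo_tool(
  deltas=[
    [[0, 0, 0], [0, 0, 0]],
    [[0, 0, 0], [0, 0, 0]],
    [[0, 0, 0], [0, 0, 0]],
    [[0, 0, 0], [0, 0, 0]],
    [[0, 0, 0], [0, 0, 0]],
  ],
  grip=-1,
)

```text
t: 8.48
ee_pos: [616.2, -48.5, 39.8]
orientation: [-2.397, -2.031, 0.0]
ft_force: [-0.3, -0.3, 0.4]
width: 59.7
grasp_force: 0.0
```

Emit:
servo_tool(
  deltas=[
    [[0, 0, 0], [0, 0, 0]],
    [[0, 0, -10], [0, 0, 0]],
    [[0, 0, -35], [0, 0, 0]],
    [[0, 0, -70], [0, 0, 0]],
    [[0, 0, -105], [0, 0, 0]],
  ],
)

```text
t: 8.9
ee_pos: [615.5, -48.5, 145.9]
orientation: [-2.396, -2.03, 0.002]
ft_force: [0.9, 0.8, -0.8]
width: 87.4
grasp_force: 0.0
```

Emit:
servo_tool(
  deltas=[
    [[0, 0, -35], [0, 0, 0]],
    [[0, 0, -70], [0, 0, 0]],
    [[0, 0, -95], [0, 0, 0]],
    [[0, 0, -95], [0, 0, 0]],
  ],
)

```text
t: 9.23
ee_pos: [619.5, -48.9, 247.1]
orientation: [2.391, 2.026, 0.012]
ft_force: [1.3, 0.6, -0.2]
width: 87.7
grasp_force: 0.0
```

```bash
python3 d.py w5
```

```text
tcp in press [  2.94680939 -70.28022679] 247.13442826448863 ang 1.4058129701341255 F [ 1.34  0.63 -0.21]
0.98 in press c [-1.1  1.4] size [ 29.8 198.5] deg 0.2303093671798706 z [46.3 47.6 48.8]
scene bar far part x [-16.4   1.8  22.2] ymax 101.2 z 48.6 346
side bar far part x [-19.6  -4.1  21.5] ymax 102.3 z 45.4 344
```

Emit:
servo_tool(
  deltas=[
    [[31, -19, 0], [0, 0, -0.04]],
    [[62, -38, 0], [0, 0, -0.08]],
    [[94, -56, 0], [0, 0, -0.12]],
    [[125, -75, 0], [0, 0, -0.16]],
    [[156, -94, 0], [0, 0, -0.197]],
  ],
)

```text
t: 9.85
ee_pos: [547.2, 121.8, 237.9]
orientation: [-2.182, -2.257, 0.005]
ft_force: [-0.7, 1.5, 0.6]
width: 88.0
grasp_force: 0.0
```

Emit:
servo_tool(
  deltas=[
    [[35, -12, 0], [0, 0, -0.04]],
    [[70, -25, 0], [0, 0, -0.08]],
    [[105, -37, 0], [0, 0, -0.12]],
    [[140, -50, 0], [0, 0, -0.16]],
    [[171.4, -61.4, 0], [0, 0, -0.197]],
  ],
)

```text
t: 10.27
ee_pos: [480.2, 291.3, 238.0]
orientation: [-1.949, -2.462, 0.005]
ft_force: [0.3, 0.4, -0.3]
width: 87.6
grasp_force: 0.0
```

Emit:
servo_tool(
  deltas=[
    [[0, 0, 0], [0, 0, 0]],
    [[0, 0, 0], [0, 0, 0]],
    [[0, 0, 0], [0, 0, 0]],
  ],
)

```text
t: 10.52
ee_pos: [481.7, 289.4, 238.5]
orientation: [-1.952, -2.46, 0.004]
ft_force: [0.1, -0.7, -0.3]
width: 88.1
grasp_force: 0.0
```

```bash
cat > e.py <<'E'
from h import *
import sys
o=ctrl.get_obs(); R,_=cv2.Rodrigues(o["orientation"])
print(o["ee_pos"].round(1),"ang",np.arctan2(R[1,0],R[0,0]).round(4),o["qpos"].round(2))
p=get_image("wrist"); W=cloud(p); cv2.imwrite("pics/"+sys.argv[1]+".png",p["frame"]); np.save("pics/"+sys.argv[1],W)
g=p["frame"].min(2)
near=np.hypot(W[...,0]-470,W[...,1]-348)<75
def rc(m,l):
    a=cv2.minAreaRect(W[m][:,:2].astype(np.float32)); b=cv2.boxPoints(a); e=max(b[1]-b[0],b[2]-b[1],key=np.linalg.norm)
    print(l,"c",np.round(a[0],1),"size",np.round(a[1],1),"ang",np.arctan2(e[1],e[0]).round(4),"z",np.median(W[m][:,2]).round(1),m.sum())
rc(near&(W[...,2]>84)&(W[...,2]<94),"grip")
rc(np.nan_to_num(W[...,2])>42,"box") if 0 else None
top=near&(W[...,2]>84)&(W[...,2]<94)&(g>130)
if top.sum(): print("pointer white",np.nanmean(W[top],0).round(1),top.sum())
mk=(near&(W[...,2]<50)&(g>(150))).astype(np.uint8)
n,l,s,c=cv2.connectedComponentsWithStats(mk)
for i in sorted(range(1,n),key=lambda i:-s[i,4])[:6]: print("mark",s[i,4],c[i].round(),W[l==i].mean(0).round(1))
E
python3 e.py w6
```

```text
[481.7 289.4 238.5] ang 1.8001 [ 0.52  0.31  1.76 -0.    1.08  0.29]
grip c [470.2 347.7] size [13.9 41. ] ang -1.3833 z 89.2 567
pointer white [468.  358.4  90. ] 29
mark 55 [286.  82.] [489.8 391.3  46.2]
mark 1 [251.  81.] [451.7 383.1  47.9]
mark 1 [250.  90.] [452.8 373.6  49.7]
mark 1 [272.  93.] [477.3 376.1  49.7]
mark 1 [274.  92.] [479.2 377.6  49.7]
mark 1 [269.  94.] [474.3 374.3  49.9]
```

View pics/w6.png

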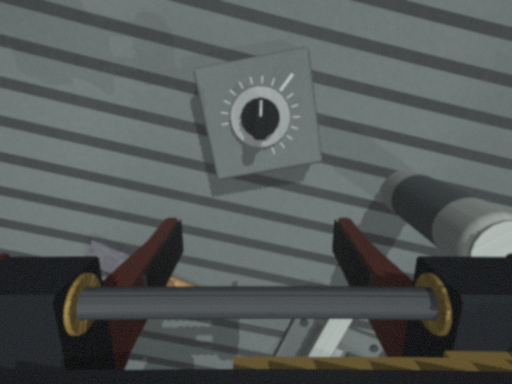

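The picture shows the control box at (260,112), with the pointer line at 12 o'clock on the dial (260,108) and the long mark at upper right (286,82). That needs about 0.61 rad clockwise. The bar measures (-1.1, 1.4) mm in the press and is released.

Emit:
servo_tool(
  deltas=[
    [[20, 1, 20], [0, 0, 0.02]],
    [[45, 2, 50], [0, 0, 0.042]],
    [[59.4, 2.1, 85], [0, 0, 0.042]],
    [[59.4, 2.1, 115], [0, 0, 0.042]],
    [[59.4, 2.1, 135], [0, 0, 0.042]],
  ],
)

```text
t: 10.98
ee_pos: [470.1, 346.8, 101.7]
orientation: [-2.005, -2.417, 0.006]
ft_force: [-0.1, -1.2, -0.9]
width: 87.7
grasp_force: 0.0
```

Emit:
servo_tool(
  deltas=[
    [[0, 0, 15], [0, 0, 0]],
    [[0, 0, 28], [0, 0, 0]],
    [[0, 0, 37.5], [0, 0, 0]],
    [[0, 0, 37.5], [0, 0, 0]],
    [[0, 0, 37.5], [0, 0, 0]],
  ],
)

```text
t: 11.4
ee_pos: [471.3, 347.9, 67.3]
orientation: [-2.006, -2.418, 0.001]
ft_force: [0.6, -0.1, -0.2]
width: 87.8
grasp_force: 0.0
```

Emit:
servo_tool(
  deltas=[
    [[0, 0, 0], [0, 0, 0]],
    [[0, 0, 0], [0, 0, 0]],
    [[0, 0, 0], [0, 0, 0]],
    [[0, 0, 0], [0, 0, 0]],
    [[0, 0, 0], [0, 0, 0]],
  ],
  grip=1,
)

```text
t: 11.82
ee_pos: [471.1, 348.6, 67.9]
orientation: [2.004, 2.419, 0.001]
ft_force: [0.3, -0.7, 0.6]
width: 57.7
grasp_force: 0.0
```

Emit:
servo_tool(
  deltas=[
    [[0, 0, 0], [0, 0, 0]],
    [[0, 0, 0], [0, 0, 0]],
    [[0, 0, 0], [0, 0, 0]],
    [[0, 0, 0], [0, 0, 0]],
    [[0, 0, 0], [0, 0, 0]],
  ],
)

```text
t: 12.23
ee_pos: [470.9, 348.4, 67.4]
orientation: [-2.004, -2.419, -0.0]
ft_force: [0.3, -0.0, 0.4]
width: 24.4
grasp_force: 0.0
```

Emit:
servo_tool(
  deltas=[
    [[0, 0, 0], [0, 0, 0]],
    [[0, 0, 0], [0, 0, 0]],
    [[0, 0, 0], [0, 0, 0]],
  ],
)

```text
t: 12.48
ee_pos: [470.6, 348.3, 67.4]
orientation: [-2.004, -2.419, 0.001]
ft_force: [-0.9, 0.4, 0.7]
width: 14.0
grasp_force: 30.0
```

Emit:
servo_tool(
  deltas=[
    [[0, 0, 0], [0, 0, 0.06]],
    [[0, 0, 0], [0, 0, 0.15]],
    [[0, 0, 0], [0, 0, 0.25]],
    [[0, 0, 0], [0, 0, 0.35]],
    [[0, 0, 0], [0, 0, 0.44]],
  ],
)

```text
t: 12.9
ee_pos: [471.2, 348.3, 67.4]
orientation: [2.488, 1.917, 0.001]
ft_force: [1.5, -1.4, 0.1]
width: 14.0
grasp_force: 30.0
```

Emit:
servo_tool(
  deltas=[
    [[0, 0, 0], [0, 0, 0.09]],
    [[0, 0, 0], [0, 0, 0.15]],
    [[0, 0, 0], [0, 0, 0.17]],
    [[0, 0, 0], [0, 0, 0.17]],
    [[0, 0, 0], [0, 0, 0.17]],
  ],
)

```text
t: 13.32
ee_pos: [471.4, 348.2, 67.4]
orientation: [2.636, 1.708, 0.001]
ft_force: [3.5, -2.4, -2.0]
width: 14.1
grasp_force: 30.0
```

Emit:
servo_tool(
  deltas=[
    [[0, 0, 0], [0, 0, 0]],
    [[0, 0, 0], [0, 0, 0]],
    [[0, 0, 0], [0, 0, 0]],
    [[0, 0, 0], [0, 0, 0]],
    [[0, 0, 0], [0, 0, 0]],
  ],
  grip=-1,
)

```text
t: 13.73
ee_pos: [470.7, 348.5, 67.4]
orientation: [-2.638, -1.706, 0.0]
ft_force: [-0.1, 1.0, -0.6]
width: 43.8
grasp_force: 0.0
```

Emit:
servo_tool(
  deltas=[
    [[0, 0, 0], [0, 0, 0]],
    [[0, 0, -15], [0, 0, 0]],
    [[0, 0, -45], [0, 0, 0]],
    [[0, 0, -80], [0, 0, 0]],
    [[0, 0, -110], [0, 0, 0]],
  ],
)

```text
t: 14.15
ee_pos: [470.7, 348.3, 178.8]
orientation: [-2.638, -1.706, 0.001]
ft_force: [0.8, 0.1, -0.8]
width: 76.8
grasp_force: 0.0
```

Emit:
servo_tool(
  deltas=[
    [[-25, 0, -30], [0, 0, 0]],
    [[-50, 0, -55], [0, 0, 0]],
    [[-60, 0, -65], [0, 0, 0]],
    [[-60, 0, -65], [0, 0, 0]],
    [[-60, 0, -65], [0, 0, 0]],
  ],
)

```text
t: 14.57
ee_pos: [446.5, 293.8, 242.4]
orientation: [-2.639, -1.704, -0.002]
ft_force: [-0.1, 0.8, 1.1]
width: 87.4
grasp_force: 0.0
```

```bash
python3 e.py w7
```

```text
[446.5 293.8 242.4] ang 1.147 [0.56 0.27 1.81 0.   1.06 0.98]
grip c [470.1 347.9] size [41.2 13.4] ang 1.1531 z 89.3 550
pointer white [474.5 357.6  89.9] 27
mark 56 [258.  72.] [490.  391.8  46.4]
mark 2 [270.  98.] [491.3 362.   49.4]
mark 1 [253.  90.] [477.7 377.   49.8]
mark 1 [269.  91.] [493.6 368.6  49.7]
mark 1 [252.  93.] [475.3 374.5  50. ]
mark 1 [262.  92.] [486.  370.9  50. ]
```

View pics/w7.png

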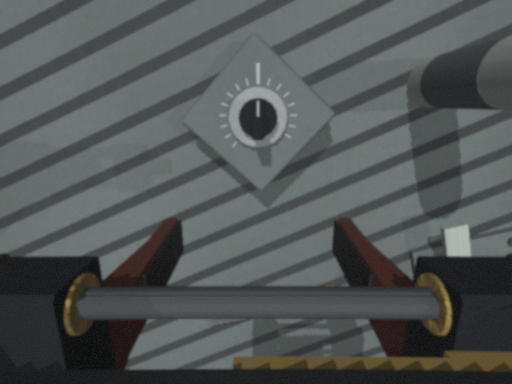

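The picture shows the pointer in line with the long mark: dial (258,115), mark (258,72), and the error is under 0.01 rad. Next is the palm head, pressed with the fingers shut.

Emit:
servo_tool(
  deltas=[
    [[-14, 23, 0], [0, 0, 0]],
    [[-32, 50, 0], [0, 0, 0]],
    [[-51, 81, 0], [0, 0, 0]],
    [[-70, 111, 0], [0, 0, 0]],
    [[-89, 142, 0], [0, 0, 0]],
  ],
  grip=1,
)

```text
t: 15.03
ee_pos: [539.7, 153.6, 240.1]
orientation: [-2.636, -1.707, 0.005]
ft_force: [-0.1, 0.1, -0.3]
width: 58.2
grasp_force: 0.0
```

Emit:
servo_tool(
  deltas=[
    [[-19, 31, 0], [0, 0, 0]],
    [[-38, 61, 0], [0, 0, 0]],
    [[-57, 92, 0], [0, 0, 0]],
    [[-74, 118, 0], [0, 0, 0]],
    [[-85, 136, 0], [0, 0, 0]],
  ],
)

```text
t: 15.45
ee_pos: [629.7, 18.9, 239.5]
orientation: [-2.638, -1.703, 0.004]
ft_force: [-0.3, 0.6, -0.7]
width: 24.8
grasp_force: 0.0
```

Emit:
servo_tool(
  deltas=[
    [[0, 0, 0], [0, 0, 0]],
    [[0, 0, 0], [0, 0, 0]],
    [[0, 0, 0], [0, 0, 0]],
  ],
)

```text
t: 15.7
ee_pos: [627.6, 21.9, 240.5]
orientation: [-2.636, -1.705, 0.004]
ft_force: [-0.7, 0.5, 0.2]
width: 4.6
grasp_force: 0.0
```

```bash
python3 d.py w8
```

```text
tcp in press [-0.91681406  0.82391899] 240.4699178067709 ang 1.1481286433409623 F [-0.71  0.5   0.21]
0.86 in press c [-0.9  1.1] size [ 29.9 198.9] deg 0.3243405520915985 z [46.3 47.5 48.8]
scene bar far part x [-15.4   2.6  21.9] ymax 102.2 z 48.5 355
side bar far part x [-20.1  -4.6  20.5] ymax 102.2 z 45.5 345
```

Bar still in place. Descend, reading the force.

Emit:
servo_tool(
  deltas=[
    [[0, 0, 10], [0, 0, 0]],
    [[0, 0, 20], [0, 0, 0]],
    [[0, 0, 28], [0, 0, 0]],
    [[0, 0, 33], [0, 0, 0]],
    [[0, 0, 36], [0, 0, 0]],
  ],
)

```text
t: 16.32
ee_pos: [627.4, 21.1, 205.2]
orientation: [-2.637, -1.705, 0.003]
ft_force: [-4.4, 1.2, 5.9]
width: 0.6
grasp_force: 2.8
```

Emit:
servo_tool(
  deltas=[
    [[0, 0, 4], [0, 0, 0]],
    [[0, 0, 8], [0, 0, 0]],
    [[0, 0, 12], [0, 0, 0]],
    [[0, 0, 15], [0, 0, 0]],
    [[0, 0, 16.5], [0, 0, 0]],
  ],
)

```text
t: 16.73
ee_pos: [627.6, 21.1, 190.2]
orientation: [-2.637, -1.705, 0.002]
ft_force: [-7.1, 0.7, 10.8]
width: 0.8
grasp_force: 5.0
```

Emit:
servo_tool(
  deltas=[
    [[0, 0, 1], [0, 0, 0]],
    [[0, 0, 2], [0, 0, 0]],
    [[0, 0, 2], [0, 0, 0]],
  ],
)

```text
t: 16.98
ee_pos: [627.5, 21.1, 188.6]
orientation: [-2.637, -1.705, 0.002]
ft_force: [-6.4, 2.2, 9.9]
width: 0.5
grasp_force: 5.2
```

Emit:
servo_tool(
  deltas=[
    [[0, 0, 1], [0, 0, 0]],
    [[0, 0, 2], [0, 0, 0]],
    [[0, 0, 2.5], [0, 0, 0]],
    [[0, 0, 2.5], [0, 0, 0]],
    [[0, 0, 2.5], [0, 0, 0]],
  ],
)

```text
t: 17.4
ee_pos: [627.6, 21.1, 186.4]
orientation: [-2.638, -1.705, 0.002]
ft_force: [-7.1, 0.6, 10.7]
width: 0.5
grasp_force: 5.5
```

Emit:
servo_tool(
  deltas=[
    [[0, 0, 1], [0, 0, 0]],
    [[0, 0, 1], [0, 0, 0]],
    [[0, 0, 1], [0, 0, 0]],
  ],
)

```text
t: 17.65
ee_pos: [627.6, 21.1, 186.3]
orientation: [-2.638, -1.705, 0.001]
ft_force: [-9.6, 1.1, 17.1]
width: 0.3
grasp_force: 8.5
```

Force is rising at z≈186.3, so the head is at its stop. I push slightly more, hold, check the bar and then release.

Emit:
servo_tool(
  deltas=[
    [[0, 0, 0.7], [0, 0, 0]],
    [[0, 0, 0.7], [0, 0, 0]],
    [[0, 0, 0.7], [0, 0, 0]],
    [[0, 0, 0.7], [0, 0, 0]],
    [[0, 0, 0.7], [0, 0, 0]],
  ],
)

```text
t: 18.07
ee_pos: [627.6, 21.1, 186.2]
orientation: [-2.638, -1.705, 0.001]
ft_force: [-10.5, 1.4, 21.5]
width: 0.5
grasp_force: 10.7
```

```bash
python3 d.py w9
```

```text
tcp in press [-0.78043806  0.04838745] 186.2176296590396 ang 1.1476693692508195 F [-10.51   1.35  21.51]
0.57 in press c [-1.1  4.1] size [ 30.  191.6] deg 0.007650029845535755 z [46.4 47.5 48.7]
scene bar far part x [-16.2   1.8  23.3] ymax 101.5 z 48.5 355
side bar far part x [-19.6  -4.3  21.6] ymax 103.4 z 45.3 353
```

Emit:
servo_tool(
  deltas=[
    [[0, 0, -4], [0, 0, 0]],
    [[0, 0, -9], [0, 0, 0]],
    [[0, 0, -15], [0, 0, 0]],
    [[0, 0, -21], [0, 0, 0]],
    [[0, 0, -28], [0, 0, 0]],
  ],
)

```text
t: 18.68
ee_pos: [628.0, 21.0, 212.0]
orientation: [-2.638, -1.705, 0.001]
ft_force: [1.0, 0.9, -0.2]
width: 0.4
grasp_force: 0.0
```

Emit:
servo_tool(
  deltas=[
    [[0, 0, -20], [0, 0, 0]],
    [[0, 0, -40], [0, 0, 0]],
    [[0, 0, -60], [0, 0, 0]],
    [[0, 0, -70], [0, 0, 0]],
  ],
)

```text
t: 19.02
ee_pos: [629.6, 20.8, 284.2]
orientation: [2.637, 1.704, 0.005]
ft_force: [-0.0, 1.3, 0.4]
width: 0.3
grasp_force: 0.0
```

Emit:
servo_tool(
  deltas=[
    [[-20, -20, 0], [0, 0, 0]],
    [[-45, -45, 0], [0, 0, 0]],
    [[-65, -65, 0], [0, 0, 0]],
    [[-75, -75, 0], [0, 0, 0]],
    [[-75, -75, 0], [0, 0, 0]],
  ],
)

```text
t: 19.43
ee_pos: [526.5, -17.5, 281.4]
orientation: [-2.639, -1.704, 0.002]
ft_force: [0.5, -1.0, 0.3]
width: 0.8
grasp_force: 0.0
```

Emit:
servo_tool(
  deltas=[
    [[0, 0, 0], [0, 0, 0]],
    [[0, 0, 0], [0, 0, 0]],
    [[0, 0, 0], [0, 0, 0]],
  ],
)

```text
t: 19.68
ee_pos: [530.3, -16.4, 281.6]
orientation: [2.638, 1.706, 0.001]
ft_force: [0.4, -0.3, -1.2]
width: 0.7
grasp_force: 0.0
```

```bash
cat >> d.py <<'E'
p=get_image("wrist"); 
for n in ("scene","side","wrist"):
    p=get_image(n); W=cloud(p); Z=np.dstack([(W[...,:2]-O)@M.T,W[...,2]])
    h=Z[np.hypot(Z[...,0],Z[...,1])<17]; h=h[h[:,2]>170]
    if len(h): print(n,"head z",np.median(h[:,2]).round(1),len(h))
    if n=="scene": cv2.imwrite("pics/s9.png",p["frame"])
    if n!="wrist":
        s=W.reshape(-1,3); s=s[(abs(s[:,0]-470)<40)&(abs(s[:,1]-348)<40)&(s[:,2]>84)&(s[:,2]<94)]
        a=cv2.minAreaRect(s[:,:2].astype(np.float32)); print(n,"dial",a)
E
python3 d.py w10
```

```text
tcp in press [-90.40842649 -53.32032207] 281.60424954235174 ang 1.1480983129867508 F [ 0.39 -0.33 -1.16]
0.63 in press c [-0.4  1.1] size [ 31.9 199.4] deg 0.43462681770324707 z [45.9 47.5 48.9]
scene bar far part x [-16.    2.9  22.7] ymax 100.5 z 48.6 351
side bar far part x [-19.7  -4.3  20.5] ymax 103.2 z 45.7 346
scene head z 207.3 142
scene dial ((471.40966796875, 347.7752685546875), (42.34706115722656, 16.057193756103516), 64.15789794921875)
side head z 206.2 138
side dial ((468.3446960449219, 348.0867004394531), (42.064170837402344, 15.008879661560059), 63.06948471069336)
wrist head z 208.5 1694
```

View pics/s9.png

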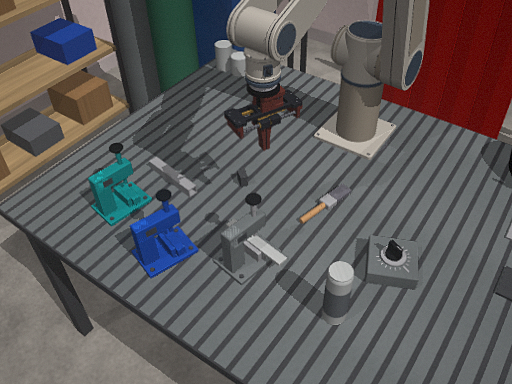

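The picture shows the bar in the grey press at (265,248) and its head up at (254,200). The tube (172,176), magnet (243,178), can and brush are where they started.

```bash
python3 -c "
from workcell import close_job
print(close_job())"
```

```text
the job is handed in; nothing more can be done
None
```

I handed the job in with the bar released in the press about 1 mm off centre, the dial on the long mark within about 0.05 rad, and the palm head pressed to its stop, held and back up; no verdict came back.

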